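Sort the measured capacitors and check the test tweezers

ROBOT

A 6-joint arm with a two-finger parallel gripper is mounted at the origin on a cart in front of the work surface, level with it; the furniture and walls round the work are solid. World frame = base frame: x ahead of the robot, y to its left, z up, the work surface at z = 0. Lengths are in m, angles in rad, forces in N, time in s.
With the tool pointing down it reaches from about 0.425 to 0.95 m from the base axis. Payload 3.5 kg.
Tool frame: the origin (TCP) lies between the finger pads; the fingertips stand 22 mm ahead of it and the grasp point (between the pads) lies 3 mm ahead of it (ctrl.nose_length is the z of the fingertips in the tool frame, in m); z points along the fingers, y is the line along which they close (so a half turn about z gives the same grasp; the last joint's range is limited). The gripper opens to 85 mm and grips with 20 to 120 N. Pads are 22 mm wide; open, the fingers measure 114 mm over their backs; the gripper's body (76 mm by 85 mm) begins 54 mm behind the grasp point. The pads swing forward as they close: fully open they stand 13 mm farther back than shut.
Start: joints at [0.955, 0.286, 1.577, -0, 1.279, -0.15], TCP at [0.303, 0.603, 0.253] pointing down, gripper open.
Joint ranges: [-2.77, 2.77], [-0.9, 2.22], [0.21, 2.48], [-1.53, 4.67], [0.24, 2.81], [-2.84, 2.84]. Speed limits (rad/s): [2.79, 2.79, 3.14, 3.14, 3.14, 3.14].

INTERFACE

Orientations are given as a unit quaternion [x, y, z, w].
In Python, from plant import ctrl gives the robot as it stands. The module is installed in compiled form; this text tells all that it offers.
- The arm moves only by the tool send_rows, never from a script. Its argument "rows" is text: rows parted by semicolons, each of 7 numbers parted by spaces: the turn, a rotation vector about the tool's x, y, z in degrees, then the shift along the tool's x, y, z in mm, then the opening, from -1 (shut) to 1 (fully open). A call has 1 to 8 rows; each row is the pose to reach, as a shift and turn from the pose commanded when the call began, along the tool's axes at that moment; what a row does not reach only later rows make up. A row lasts 1/8 s, in which the tool goes at most 62.5 mm and 10.7 degrees, less where a joint would pass 70% of its speed; a pose out of reach is approached as far as the arm can. A call with a gripper value outside its range is refused whole. The fingers move at their own pace and stop on an object; "grip_force" is the grip in N (left out, the last holds). Time passes only in rows, so rows that repeat a pose let the fingers close. It gives the time, the measured TCP pose, the force, the opening and the grip force at its end, in the units of the state.
- ctrl.get_state(): the state, without advancing time (a new reading comes with each control period).
- ctrl.read_camera(name): name is "scene" or "side" or "wrist"; returns a dict with "color" (420x560x3 uint8, red, green, blue), "fx", "fy", "cx", "cy" (pixels), "extrinsics" (4x4, takes a point from world to camera coordinates). Camera axes: x right, y down, z forward; pixel columns grow to the right and rows downward; lengths in m; the calibration is good to about 2 mm. A picture is of the moment at which its call begins. There is no depth.
- ctrl.sign_off(): hands the job in; it is judged then, once.
Trained networks look in a picture, given as the dict that the camera call returned (one of the last four; its "shot" number tells which), for a name from the list of things; names that differ only in an ending like _2 or _b are one class to them, and where a whole thing is asked for, a point or a joint stands for the part that bears it (a point fixed in the world has none). Each returns a list of dicts, best first, with "p" (0 to 1); they miss things now and then, are a little off and sometimes report something else, mostly with a low value. They report only what shows in the picture. A call takes as long as a camera call.
- ctrl.look_for(picture, target): "position" ([x, y, z] in m, in the coordinates of the camera as it stood for that picture, good to about 4 mm: the middle of the surface that is visible of it).
The state is a dict: "time": time; "qpos": joint angles; "dq": joint speeds; "joint_efforts": joint torques, N m; "eef_pos": TCP position; "tcp_rot": TCP orientation; "contact_force": force on the tool from outside, world axes, zero at the start; "wrist_torque": the same for the moment, N m; "opening": opening from 0.0 (shut) to 1.0 (fully open); "finger_force": force on a finger pad.
Only numpy, scipy, OpenCV 4.12 (cv2) and the standard library are available. Lean on these libraries where they do the work, as an engineer would, in place of code of your own. Each camera call takes 0.05 s, during which the arm holds its last target. There are 200 camera calls.

TASK

The two film capacitors on the black check block have been measured: clear them off its two sprung brass contact lands and put each into the tray of its own colour. Then pick up the test tweezers, squeeze them until the probe tips stand as far apart as the white centre lines of the lands, and bring them over from the robot's side to set the left tip on the left land and the right tip on the right one, lightly, so that both lands are pushed partly in but not to their stops. Finish while still holding the tweezers there, about level, clear of the bench and with the gap steady, and do not disturb the relay, the screw jar or the connector standing nearby.

Things in the scene. Friction and masses are not known exactly. Their poses are not given: they have to be found in the camera images.
- capacitor_red: red box film capacitor lying flat, body 19 (x) x 26.5 (y) x 10.5 mm high, 16 g; origin at the centre of its underside; two thin wire leads point along its -x (visual only); grip it across its 26.5 mm length (along y)
- capacitor_blue: the same capacitor in blue. At the start one capacitor lies with its leads over the lands of the check block, the other farther back on the block's top, which one is where varies
- tray_red: fixed open red tray, 104 (x) x 84 (y) x 22 mm high outside, walls 3 mm, floor 3 mm thick; origin at the centre of its underside
- tray_blue: fixed open blue tray of the same size; the two trays may stand in either place
- check_block: fixed black check block on an aluminium foot, 84 (x) x 130 (y) x 30 mm high; origin at the centre of its underside, x points away from the robot (its front edge, 42 mm in front of the origin, faces the robot), z up
- land_left_mark (a point): centre of the left (+y) land's top as unpressed, fixed at (-24, 11.25, 30) mm in the block's frame, 18 mm behind its front edge. A land is a brass pad 13 x 9 mm (x, y), flush in a pocket of that size in the block's top; it yields straight down up to 6 mm on a spring (0.33 N to start, 0.11 N more per mm). A tip that misses the pocket stands on the block's top
- land_right_mark (a point): the same for the right (-y) land, at (-24, -11.25, 30) mm in the block's frame; the two centre lines are 22.5 mm apart
- land_left (a joint): how far the left land is pushed in, m (0 flush, 0.006 at its stop)
- land_right (a joint): how far the right land is pushed in, m
- tweezers: electronic test tweezers with a grey housing, lying flat, 142 mm long, 15 mm high, 50 g; x points to the probe tips, z up; origin on the underside, midway between the middles of the two black finger grips, which run from x -20 to +20 mm, 0.5 to 13 mm above the underside. The housing (27 mm wide) is at x -96 to -56 mm; both arms are hinged in it at x = -60 mm, y = +-6 mm and move mirror-wise
- leg_left (a joint): closing angle of both arms, rad: 0 open (tips 44.5 mm apart, 40 mm over the middle of the grips), 0.100 at the marked gap (tips 22.5 mm, 28 mm over the grips, grip faces parallel), 0.18 at most; 1 mm less over the grips brings the tips 1.8 mm closer. The arms spring open: squeezing at the grips takes 5 N to start, 10 N at the marked gap
- tip_left (a point): underside of the left (+y of the tweezers) probe tip, its contact point, level with the tweezers' underside at x = +50 mm. The bent brass probe is 3 mm thick; behind the bend it runs 9 mm higher, so it clears the block's edge
- tip_right (a point): underside of the right probe tip
- relay_block: bystander: beige relay 36 x 36 x 54 mm, origin at the centre of its underside; leave alone
- screw_jar: bystander: screw jar with a white cap, 55 mm wide, 68 mm high, origin at the centre of its underside; leave alone
- bnc_adaptor: bystander: small metal connector standing up, 15 x 15 x 36 mm, origin at the centre of its underside; leave alone
- tail (a point): rear end of the tweezers' housing, on its underside, at x = -96 mm in the tweezers' frame

How it is judged:
By the outcome, as a careful person would: the job done as asked, in the order asked, and still so for the second after the job is handed in, while the arm keeps its last pose, push and grip.
It also fails if it takes over 61 s, if anything falls off the work surface, if the arm or the gripper's body presses on something with over 40 N, if the wrist force passes 120 N, or if a joint passes its speed limit or range.

## Working session

There is one attempt and no reset: what is moved stays moved. The work goes in short steps, Python scripts to look and compute and a tool call to move; the robot and the scene stay as the last step left them, time stands still between calls to the robot, and variables do not carry over. Pictures are saved under pics/ and viewed, at most 10 in all, crops included, and the job is handed in when it is done.

Besides the shell and the picture viewer there is one more tool, called as name(argument=value, ...) on one line, values as JSON. send_rows: Moves the arm, as the interface text tells. Its arguments: {"type":"object","properties":{"rows":{"type":"string"},"grip_force":{"type":"number"}},"required":["rows"]}

```bash
mkdir -p pics
cat > h.py <<'E'
import numpy as np, cv2
from plant import ctrl
from scipy.spatial.transform import Rotation as R
np.set_printoptions(precision=4,suppress=True)
def shot(n,save=None):
    p=ctrl.read_camera(n)
    if save: cv2.imwrite('pics/'+save,p['color'][:,:,::-1])
    return p
def find(p,t,k=2):
    E=np.array(p['extrinsics']); out=[]
    for d in ctrl.look_for(p,t)[:k]:
        c=np.array(d['position']); w=np.linalg.inv(E)@np.r_[c,1]
        out.append((round(d['p'],2),w[:3].round(4),(np.array([p['fx']*c[0]/c[2]+p['cx'],p['fy']*c[1]/c[2]+p['cy']])).round()))
    return out
def proj(p,w):
    E=np.array(p['extrinsics']); c=E@np.r_[w,1]; return np.array([p['fx']*c[0]/c[2]+p['cx'],p['fy']*c[1]/c[2]+p['cy']])
def ray(p,uv,z):
    E=np.linalg.inv(np.array(p['extrinsics'])); o=E[:3,3]
    d=E[:3,:3]@np.array([(uv[0]-p['cx'])/p['fx'],(uv[1]-p['cy'])/p['fy'],1]); return o+d*(z-o[2])/d[2]
E
python3 - <<'E'
from h import *
s=ctrl.get_state(); print(s['eef_pos'],s['tcp_rot'],s['opening'],s['time'],ctrl.nose_length)
print(R.from_quat(s['tcp_rot']).as_matrix())
for n in ['scene','side','wrist']:
    p=shot(n,n+'0.png'); print(n,np.linalg.inv(p['extrinsics'])[:3,3])
    if n!='wrist':
        for t in 'capacitor_red capacitor_blue tray_red tray_blue check_block tweezers relay_block screw_jar bnc_adaptor tip_left tip_right tail'.split(): print(t,find(p,t))
E
```

```text
[0.3028 0.6026 0.2519] [ 0.2308  0.973  -0.0011 -0.0004] 1.0014129806638021 0.0 0.022
[[-0.8935  0.4492 -0.0014]
 [ 0.4492  0.8935 -0.002 ]
 [ 0.0003 -0.0024 -1.    ]]
scene [-0.3154  0.038   1.4216]
capacitor_red [(0.45, array([ 0.6009, -0.3601,  0.0544]), array([394., 180.]))]
capacitor_blue [(0.16, array([ 0.6025, -0.358 ,  0.0574]), array([394., 179.]))]
tray_red [(0.64, array([0.49  , 0.3635, 0.0055]), array([154., 220.]))]
tray_blue [(0.68, array([ 0.6007, -0.3603,  0.0573]), array([395., 179.])), (0.59, array([0.4834, 0.1885, 0.0037]), array([212., 222.]))]
check_block [(0.93, array([ 0.5716, -0.066 ,  0.0323]), array([297., 192.]))]
tweezers [(0.86, array([ 0.409 , -0.2803,  0.0169]), array([373., 242.]))]
relay_block [(0.55, array([ 0.6478, -0.2205,  0.0464]), array([347., 168.]))]
screw_jar [(0.63, array([ 0.6024, -0.3602,  0.0582]), array([395., 178.])), (0.2, array([ 0.5747, -0.0655,  0.0313]), array([297., 191.]))]
bnc_adaptor [(0.52, array([ 0.5733, -0.0632,  0.0281]), array([296., 192.]))]
tip_left [(0.59, array([ 0.4392, -0.246 ,  0.0089]), array([359., 234.]))]
tip_r
[... 537 characters left out ...]
))]
check_block [(0.6, array([ 0.5783, -0.0546,  0.0294]), array([249., 194.]))]
tweezers [(0.74, array([ 0.4541, -0.2767,  0.0127]), array([325., 156.])), (0.64, array([ 0.4201, -0.2778,  0.0121]), array([337., 159.]))]
relay_block [(0.86, array([ 0.656 , -0.2089,  0.0486]), array([248., 139.])), (0.3, array([0.4848, 0.1802, 0.0026]), array([240., 288.]))]
screw_jar []
bnc_adaptor []
tip_left [(0.57, array([0.6382, 0.1879, 0.0261]), array([179., 260.])), (0.53, array([ 0.4413, -0.2472,  0.012 ]), array([325., 164.]))]
tip_right [(0.44, array([ 0.4511, -0.2765,  0.0151]), array([326., 155.]))]
tail [(0.83, array([ 0.4162, -0.2734,  0.0125]), array([337., 161.]))]
wrist [0.2352 0.6379 0.3744]
```

View pics/scene0.png

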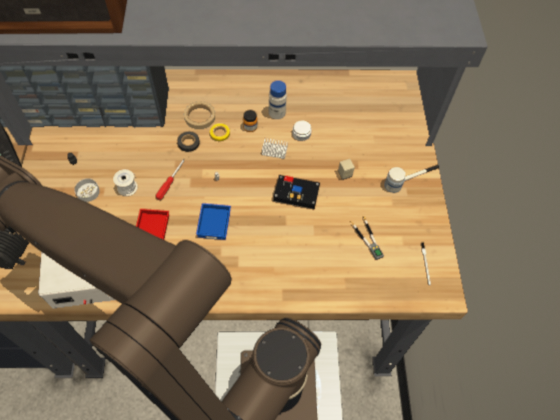

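View pics/side0.png

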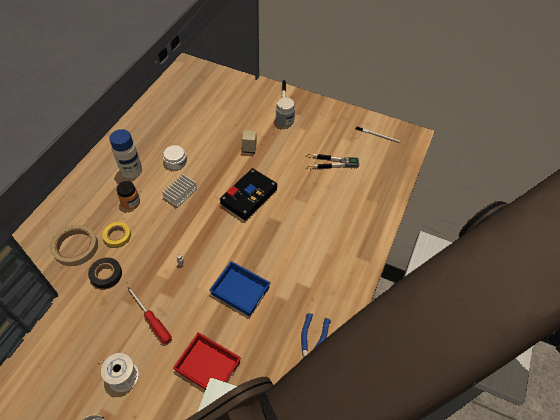

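The scene shows the block at (297,192) with the blue capacitor in front and red behind it. The tweezers are at (368,238) with tips pointing up-left, the blue tray at (213,222), and the red tray at (152,225).

Run:
```python
from h import *
p=shot('scene'); 
for uv in [(279,176),(320,184),(316,208),(274,200)]: print('blk',ray(p,uv,.03))
for uv in [(352,222),(366,219),(376,254)]: print('twz',ray(p,uv,.01))
q=shot('wrist'); s=ctrl.get_state(); Rt=R.from_quat(s['tcp_rot']).as_matrix()
E=np.linalg.inv(q['extrinsics']); print(Rt.T@E[:3,:3], Rt.T@(E[:3,3]-s['eef_pos']),q['fx'])
d=Rt.T@(np.array([.52,-.06,.24])-s['eef_pos']); print(d*1000)
```

```text
blk [ 0.6306 -0.0118  0.03  ]
blk [ 0.6011 -0.1368  0.03  ]
blk [ 0.5156 -0.1202  0.03  ]
blk [0.5437 0.0046 0.03  ]
twz [ 0.4788 -0.2274  0.01  ]
twz [ 0.4891 -0.2702  0.01  ]
twz [ 0.373  -0.2877  0.01  ]
[[ 0.0002 -0.9545 -0.2981]
 [ 1.      0.0003 -0.0002]
 [ 0.0002 -0.2981  0.9545]] [ 0.0763  0.0006 -0.121 ] 329.11059856321094
[-491.6037 -495.0238   13.3387]
```

send_rows(rows="0 0 -13.4 -511 -484 0 1;0 0 -13.4 -511 -484 0 1;0 0 -13.4 -511 -484 0 1;0 0 -13.4 -511 -484 0 1;0 0 -13.4 -511 -484 0 1;0 0 -13.4 -511 -484 0 1;0 0 -13.4 -511 -484 0 1;0 0 -13.4 -511 -484 0 1")

```text
time: 2.45
eef_pos: [0.4735, 0.1309, 0.2538]
tcp_rot: [0.116, 0.993, 0.0, 0.001]
contact_force: [1.0, 0.4, 0.0]
opening: 0.996
finger_force: 0.0
```

```bash
cat >> h.py <<'E'
def todo(target,yawx=None):
    """shift in tool mm to world target, and turn about tool z to have tool x at world yaw (deg)"""
    s=ctrl.get_state(); M=R.from_quat(s['tcp_rot']).as_matrix(); 
    y=np.degrees(np.arctan2(M[1,0],M[0,0])); 
    print('t',round(s['time'],2),'pos',np.array(s['eef_pos']),'yaw',y.round(2),'tilt',M[:,2],'q',np.array(s['qpos']),'open',round(s['opening'],3),'F',np.array(s['contact_force']),'ff',s['finger_force'])
    if target is not None: print('  shift',(M.T@(np.array(target)-s['eef_pos'])*1000).round(1),'turn z',None if yawx is None else round(-((yawx-y+180)%360-180),2))
E
python3 -c "
from h import *
todo([.543,-.059,.25],166.7)"
```

```text
t 2.45 pos [0.4735 0.1309 0.2538] yaw 166.71 tilt [ 0.0014  0.0002 -1.    ] q [ 0.0629 -0.1289  2.0176  0.0001  1.2515 -1.2761] open 0.996 F [0.9918 0.4176 0.0097] ff 0.0
  shift [-111.3 -168.9    3.9] turn z 0.01
```

send_rows(rows="0 0 0 -111 -169 4 1;0 0 0 -111 -169 4 1;0 0 0 -111 -169 4 1;0 0 0 -111 -169 4 1;0 0 0 -111 -169 4 1")

```text
time: 3.08
eef_pos: [0.5422, -0.0576, 0.2492]
tcp_rot: [0.117, 0.993, 0.0, -0.0]
contact_force: [0.2, 0.1, -0.4]
opening: 1.001
finger_force: 0.0
```

Run:
```python
from h import *
import pickle
todo(None)
p=shot('wrist','w1.png'); pickle.dump(p,open('w1.pkl','wb'))
for t in ['capacitor_red','capacitor_blue','check_block','land_left','land_right']: print(t,find(p,t))
```

```text
t 3.08 pos [ 0.5422 -0.0576  0.2492] yaw 166.61 tilt [-0.0005  0.0006 -1.    ] q [-0.2922  0.0039  1.9003  0.0005  1.238  -1.6294] open 1.001 F [ 0.1987  0.1156 -0.3794] ff 0.0
capacitor_red [(0.84, array([ 0.6153, -0.0391,  0.0434]), array([314., 250.])), (0.43, array([ 0.4112, -0.2749,  0.0107]), array([ 49., 110.]))]
capacitor_blue [(0.73, array([ 0.5693, -0.0605,  0.0391]), array([285., 214.]))]
check_block [(0.72, array([ 0.5758, -0.0709,  0.0332]), array([276., 220.]))]
land_left [(0.44, array([ 0.5616, -0.049 ,  0.0313]), array([293., 202.]))]
land_right [(0.39, array([ 0.554 , -0.0701,  0.0273]), array([272., 199.]))]
```

View pics/w1.png

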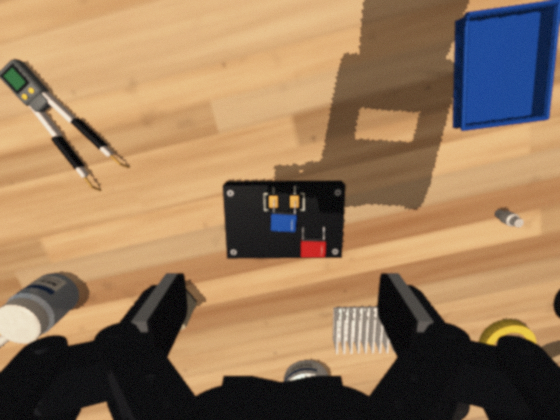

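The wrist view shows the block with corners about (223,182) to (344,257). The lands are at (273,202) and (294,202), blue cap at (284,223), red cap at (313,249). The tweezers lie upper left, with tips at (95,185) and (125,163).

Run:
```python
from h import *
import pickle
p=pickle.load(open('w1.pkl','rb')); im=p['color']; h=cv2.cvtColor(im,cv2.COLOR_RGB2HSV)
def cc(m,roi,mn=8):
    z=np.zeros_like(m); x0,y0,x1,y1=roi; z[y0:y1,x0:x1]=m[y0:y1,x0:x1]
    n,l,st,c=cv2.connectedComponentsWithStats(z.astype(np.uint8)); return [(c[i],st[i,4],cv2.minAreaRect(np.argwhere(l==i)[:,::-1].astype(np.float32))) for i in range(1,n) if st[i,4]>=mn]
B=(215,170,355,265); H,S,V=h[...,0].astype(int),h[...,1],h[...,2]
def show(n,m,roi,z,mn=8):
    for c,a,r in cc(m,roi,mn): 
        print(n,c.round(1),a,np.round(r[1],1),round(r[2],1),'w',ray(p,c,z),'rectc',ray(p,r[0],z)[:2])
show('red',((H<8)|(H>172))&(S>150)&(V>70),B,.0405,40)
show('blue',(H>100)&(H<130)&(S>130)&(V>60),B,.0405,40)
show('land',(H>10)&(H<32)&(S>120)&(V>120),(255,185,315,213),.03)
show('white',(S<70)&(V>140),B,.03,3)
show('blk',(V<60)&(S<256),B,.03,300)
cv2.imwrite('pics/w1c.png',np.hstack([cv2.resize(im[170:270,215:355],(560,400),interpolation=2),])[:,:,::-1])
tw=cv2.resize(im[50:200,0:140],(560,600),interpolation=2); cv2.imwrite('pics/w1t.png',tw[:,:,::-1])
```

```text
red [312.7 248.9] 448 [16. 26.] 90.0 w [ 0.6149 -0.0397  0.0405] rectc [ 0.615  -0.0395]
blue [282.6 222.7] 455 [18. 26.] 90.0 w [ 0.578  -0.0646  0.0405] rectc [ 0.5785 -0.0643]
land [272.8 200.7] 98 [12.  8.] 90.0 w [ 0.555  -0.0699  0.03  ] rectc [ 0.5553 -0.0698]
land [293.9 200.7] 103 [12.  8.] 90.0 w [ 0.5601 -0.0479  0.03  ] rectc [ 0.5605 -0.0479]
white [229.9 192.6] 28 [4.9 4.9] 45.0 w [ 0.5358 -0.1121  0.03  ] rectc [ 0.5357 -0.1119]
white [265.  193.5] 6 [1. 2.] 90.0 w [ 0.5453 -0.0761  0.03  ] rectc [ 0.5453 -0.0761]
white [303.4 204.7] 21 [10.  2.] 90.0 w [ 0.5668 -0.039   0.03  ] rectc [ 0.566  -0.0393]
white [264.  201.5] 4 [3. 0.] -90.0 w [ 0.5536 -0.0793  0.03  ] rectc [ 0.5536 -0.0793]
white [264.6 208.8] 5 [2. 1.] 90.0 w [ 0.5617 -0.0807  0.03  ] rectc [ 0.5619 -0.0808]
white [233.1 251.6] 17 [3. 4.] 90.0 w [ 0.602  -0.1274  0.03  ] rectc [ 0.6019 -0.1275]
white [335.3 251. ] 6 [3.2 1.9] 71.6 w [ 0.6279 -0.0156  0.03  ] rectc [ 0.6282 -0.0156]
blk [282.6 217.1] 7079 [ 76. 120.] 90.0 w [ 0.5753 -0.0639  0.03  ] rectc [ 0.5778 -0.063 ]
```

View pics/w1c.png

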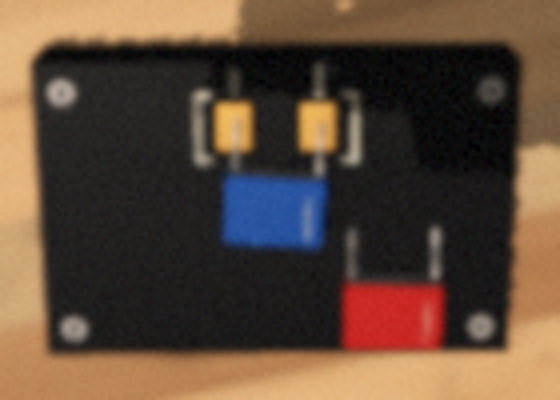

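View pics/w1t.png

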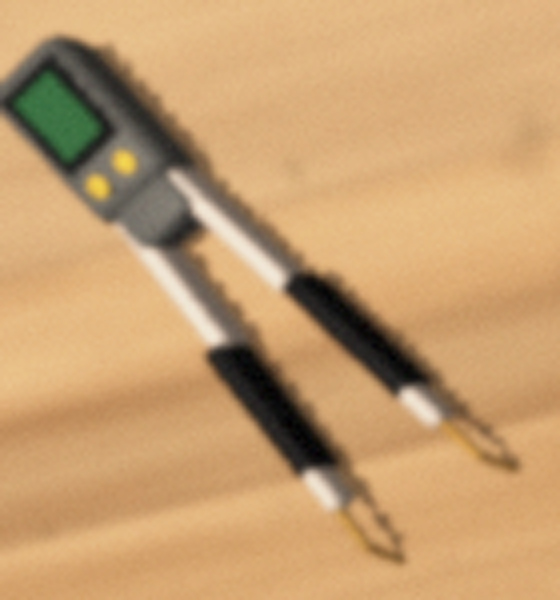

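Block yaw is about -13.2°, and the lands measure 22.6 mm apart, which agrees with the given 22.5 mm. The tweezers' tips are at crop (400,560) and (515,465). Next I grasp the blue capacitor.

Run:
```python
from h import *
import pickle
todo([.5783,-.0645,.053],166.8)
s=cv2.imread('pics/side0.png')[:,:,::-1]; p=ctrl.read_camera('side'); p2=pickle.load(open('w1.pkl','rb'))
h=cv2.cvtColor(p['color'],cv2.COLOR_RGB2HSV); H,S,V=h[...,0],h[...,1],h[...,2]
for n,m,roi in [('red',((H<8)|(H>172))&(S>140)&(V>40),(150,320,270,419)),('blue',(H>100)&(H<130)&(S>120)&(V>30),(195,255,290,325))]:
    z=np.zeros_like(V); x0,y0,x1,y1=roi; z[y0:y1,x0:x1]=m[y0:y1,x0:x1]
    hull=cv2.convexHull(np.argwhere(z)[:,::-1].astype(np.float32))
    q=cv2.approxPolyDP(hull,5,True)[:,0]; print(n,q.tolist())
    # rim corners at z=.022
    print(np.array([ray(p,c,.022)[:2] for c in q]))
```

```text
t 3.38 pos [ 0.542  -0.0557  0.2495] yaw 166.83 tilt [ 0.0001  0.0001 -1.    ] q [-0.2888  0.0023  1.9014  0.0002  1.2378 -1.6298] open 0.998 F [1.0562 0.2862 0.4277] ff 0.0
  shift [-37.4  -0.3 196.5] turn z 0.03
red [[239.0, 362.0], [226.0, 381.0], [205.0, 389.0], [173.0, 368.0], [150.0, 320.0], [198.0, 332.0]]
[[0.4044 0.3375]
 [0.4104 0.3824]
 [0.4406 0.4138]
 [0.5195 0.4051]
 [0.6184 0.3381]
 [0.5121 0.3176]]
blue [[269.0, 282.0], [249.0, 315.0], [210.0, 290.0], [231.0, 261.0]]
[[0.4264 0.1464]
 [0.4317 0.2371]
 [0.5371 0.221 ]
 [0.5294 0.1351]]
```

send_rows(rows="0 0 0 -36 -2 60 0.2;0 0 0 -36 -2 120 0.2;0 0 0 -36 -2 160 0.2;0 0 0 -36 -2 176 0.2")

```text
time: 3.92
eef_pos: [0.5747, -0.0661, 0.07]
tcp_rot: [0.115, 0.993, 0.001, -0.003]
contact_force: [-0.3, 0.1, 0.2]
opening: 0.599
finger_force: 0.0
```

send_rows(rows="0 0 0 -2 1 15 0.2;0 0 0 -2 1 17 0.2;0 0 0 -2 1 17 0.2")

```text
time: 4.3
eef_pos: [0.5801, -0.0671, 0.058]
tcp_rot: [0.116, 0.993, -0.0, 0.001]
contact_force: [-0.4, 0.5, 0.7]
opening: 0.599
finger_force: 0.0
```

Run:
```python
from h import *
todo([.5783,-.0645,.053],166.8)
```

```text
t 4.3 pos [ 0.5801 -0.0671  0.058 ] yaw 166.72 tilt [ 0.0028 -0.0008 -1.    ] q [-0.2887  0.3248  1.9234 -0.      0.8905 -1.6278] open 0.599 F [-0.3597  0.4834  0.6839] ff 0.0
  shift [2.4 2.1 4.9] turn z -0.08
```

send_rows(rows="0 0 0 2 2 4 0.2;0 0 0 2 2 4 0.2;0 0 0 2 2 4 -0.6;0 0 0 2 2 4 -0.6;0 0 0 2 2 4 -0.6", grip_force=25)

```text
time: 4.92
eef_pos: [0.5778, -0.0645, 0.0527]
tcp_rot: [0.116, 0.993, -0.0, 0.0]
contact_force: [-0.3, 0.3, 2.9]
opening: 0.299
finger_force: 24.8
```

send_rows(rows="0 0 0 0 0 -50 -0.6;0 0 0 20 30 -70 -0.6;0 0 0 148 220 -70 -0.6;0 0 0 148 220 -70 -0.6;0 0 0 148 220 -70 -0.6;0 0 0 148 220 -70 -0.6;0 0 0 148 220 -70 -0.6;0 0 0 148 220 -40 -0.6")

```text
time: 5.92
eef_pos: [0.4865, 0.184, 0.0946]
tcp_rot: [0.115, 0.993, 0.001, 0.003]
contact_force: [0.7, 0.4, -0.2]
opening: 0.303
finger_force: 24.8
```

Run:
```python
from h import *
todo([.484,.184,.029],166.8)
p=shot('wrist'); h=cv2.cvtColor(p['color'],cv2.COLOR_RGB2HSV); H,S,V=h[...,0],h[...,1],h[...,2]
m=((H>100)&(H<130)&(S>120)&(V>30)).astype(np.uint8); n,l,st,c=cv2.connectedComponentsWithStats(m); print(st[1:][st[1:,4]>200],m.sum())
cv2.imwrite('pics/w2.png',p['color'][:,:,::-1])
```

```text
t 5.92 pos [0.4865 0.184  0.0946] yaw 166.77 tilt [ 0.007   0.0007 -1.    ] q [ 0.1666  0.1378  2.0703 -0.0006  0.9265 -1.173 ] open 0.303 F [ 0.6759  0.3863 -0.1635] ff 24.787788179819472
  shift [ 2.9 -0.8 65.6] turn z -0.03
[[  193   133   160   174 19760]] 19760
```

View pics/w2.png

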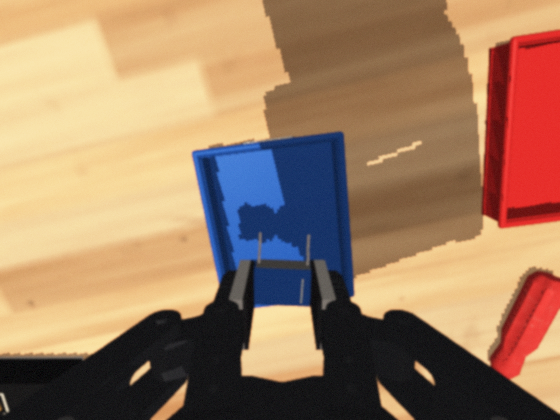

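The blue capacitor is held over the blue tray, whose rim corners are about (193,152), (343,133) and (354,293). I check the tray centre from these before lowering.

Run:
```python
from h import *
p=shot('wrist')
a,b,c=[ray(p,u,.022)[:2] for u in [(193,152),(343,133),(354,293)]]
print(a,b,c,np.linalg.norm(a-b),np.linalg.norm(b-c),(a+c)/2)
todo([*((a+c)/2),.029],166.8)
```

```text
[0.4183 0.1468] [0.4275 0.2312] [0.5283 0.2204] 0.0849375431814802 0.10136772120056274 [0.4733 0.1836]
t 6.03 pos [0.482  0.1825 0.0894] yaw 166.68 tilt [-0.0063 -0.0014 -1.    ] q [ 0.1651  0.1426  2.0764 -0.0004  0.9291 -1.1729] open 0.304 F [-0.4215 -0.2493 -0.9681] ff 24.79026291053742
  shift [ 8.3 -0.8 60.5] turn z -0.12
```

send_rows(rows="0 0 0 6 0 40 -0.6;0 0 0 6 0 58 -0.6;0 0 0 6 0 61 -0.6;0 0 0 6 0 61 -0.6;0 0 0 6 0 61 -0.05;0 0 0 6 0 61 -0.05;0 0 0 6 0 30 -0.05;0 0 0 6 0 -30 0.1")

```text
time: 7.02
eef_pos: [0.4762, 0.1847, 0.1212]
tcp_rot: [0.116, 0.993, -0.001, -0.003]
contact_force: [1.1, 0.3, -0.3]
opening: 0.547
finger_force: 0.0
```

Run:
```python
from h import *
todo([.615,-.0396,.14],166.8)
p=shot('wrist'); print(find(p,'capacitor_blue'),find(p,'tray_blue'))
```

```text
t 7.03 pos [0.4762 0.1847 0.1212] yaw 166.71 tilt [-0.006  -0.0011 -1.    ] q [ 0.1711  0.0817  2.0742 -0.0001  0.9918 -1.1677] open 0.547 F [ 1.0748  0.2871 -0.3339] ff 0.0
  shift [-186.6 -186.4  -19.4] turn z -0.09
[(0.75, array([0.4754, 0.1871, 0.0117]), array([284., 218.]))] [(0.76, array([0.476 , 0.1795, 0.0024]), array([275., 217.]))]
```

send_rows(rows="0 0 0 -187 -186 -10 0.2;0 0 0 -187 -186 -10 0.2;0 0 0 -187 -186 -10 0.2;0 0 0 -187 -186 -10 0.2;0 0 0 -187 -186 -10 0.2;0 0 0 -187 -186 -10 0.2;0 0 0 -187 -186 30 0.2;0 0 0 -187 -186 45 0.2")

```text
time: 8.18
eef_pos: [0.6144, -0.0366, 0.0741]
tcp_rot: [0.115, 0.993, 0.001, -0.003]
contact_force: [0.3, -0.2, -0.1]
opening: 0.6
finger_force: 0.0
```

Run:
```python
from h import *
p=shot('wrist')
todo([.615,-.0396,.053],166.8)
h=cv2.cvtColor(p['color'],cv2.COLOR_RGB2HSV); H,S,V=h[...,0],h[...,1],h[...,2]
m=(((H<8)|(H>172))&(S>150)&(V>70)).astype(np.uint8); n,l,st,c=cv2.connectedComponentsWithStats(m)
for i in range(1,n):
    if st[i,4]>100: print(st[i],c[i],ray(p,c[i],.0405))
```

```text
t 8.22 pos [ 0.6139 -0.0367  0.0728] yaw 166.81 tilt [-0.008  0.002 -1.   ] q [-0.2245  0.365   1.8361  0.0003  0.9488 -1.5654] open 0.607 F [-0.9438  0.1141 -1.043 ] ff 0.0
  shift [-1.9 -2.6 19.8] turn z 0.01
[ 250  247   52   38 1629] [274.9165 267.4039] [ 0.6147 -0.0398  0.0405]
```

send_rows(rows="0 0 0 -1 -3 15 0.2;0 0 0 -1 -3 21 0.2;0 0 0 -1 -3 21 0.2;0 0 0 -1 -3 21 0.2")

```text
time: 8.72
eef_pos: [0.6183, -0.0422, 0.0571]
tcp_rot: [0.116, 0.993, -0.0, 0.001]
contact_force: [0.2, -0.5, 0.8]
opening: 0.6
finger_force: 0.0
```

Run:
```python
from h import *
todo([.615,-.0396,.053],166.8)
```

```text
t 8.72 pos [ 0.6183 -0.0422  0.0571] yaw 166.71 tilt [ 0.0013 -0.0003 -1.    ] q [-0.2318  0.3931  1.8328  0.      0.9144 -1.5706] open 0.6 F [ 0.192  -0.4644  0.7672] ff 0.0
  shift [3.8 1.8 4.1] turn z -0.09
```

send_rows(rows="0 0 0 2 2 4 0.2;0 0 0 2 2 4 -0.6;0 0 0 2 2 4 -0.6;0 0 0 2 2 4 -0.6;0 0 0 2 2 -50 -0.6;0 0 0 20 30 -70 -0.6;0 0 0 80 120 -70 -0.6;0 0 0 120 180 -70 -0.6")

```text
time: 9.72
eef_pos: [0.5613, 0.1099, 0.127]
tcp_rot: [0.116, 0.993, 0.0, 0.001]
contact_force: [0.7, 0.1, -0.8]
opening: 0.298
finger_force: 25.7
```

Run:
```python
from h import *
todo([.467,.367,.11],166.8)
```

```text
t 9.72 pos [0.5613 0.1099 0.127 ] yaw 166.62 tilt [ 0.0015  0.0002 -1.    ] q [ 0.016   0.1991  1.9289  0.0002  1.0121 -1.3214] open 0.298 F [ 0.7005  0.0633 -0.7804] ff 25.68270206451416
  shift [151.2 228.3  16.9] turn z -0.18
```

send_rows(rows="0 0 0 118 183 0 -0.6;0 0 0 118 183 0 -0.6;0 0 0 118 183 0 -0.6;0 0 0 118 183 0 -0.6;0 0 0 118 183 20 -0.6;0 0 0 118 183 30 -0.6")

```text
time: 10.48
eef_pos: [0.4879, 0.3131, 0.0941]
tcp_rot: [0.116, 0.993, -0.001, -0.001]
contact_force: [-0.9, -0.6, -1.3]
opening: 0.302
finger_force: 25.7
```

Run:
```python
from h import *
p=shot('wrist'); todo([.467,.367,.029],166.8)
h=cv2.cvtColor(p['color'],cv2.COLOR_RGB2HSV); H,S,V=h[...,0],h[...,1],h[...,2]
m=(((H<8)|(H>172))&(S>140)&(V>40)).astype(np.uint8); n,l,st,c=cv2.connectedComponentsWithStats(m); i=1+np.argmax(st[1:,4]); print(st[i])
q=cv2.approxPolyDP(cv2.convexHull(np.argwhere(l==i)[:,::-1].astype(np.float32)),6,True)[:,0]
print(np.c_[q,[ray(p,c,.022)[:2] for c in q]])
```

```text
t 10.53 pos [0.4874 0.3124 0.0928] yaw 166.65 tilt [-0.0049 -0.0024 -1.    ] q [ 0.3949  0.2649  1.9221 -0.0004  0.96   -0.9427] open 0.298 F [-0.1431 -0.2667 -0.8942] ff 25.68037301301956
  shift [32.2 48.7 63.8] turn z -0.15
[  252    74   182   230 28371]
[[432.     252.       0.5192   0.4044]
 [310.     302.       0.537    0.3213]
 [254.     303.       0.5292   0.2845]
 [272.      97.       0.4052   0.3274]
 [418.      74.       0.412    0.4074]
 [432.      98.       0.4261   0.4136]]
```

send_rows(rows="0 0 0 35 47 0 -0.6;0 0 0 35 47 0 -0.6;0 0 0 35 47 30 -0.6;0 0 0 35 47 30 -0.6")

```text
time: 11.02
eef_pos: [0.4643, 0.3654, 0.0635]
tcp_rot: [0.117, 0.993, -0.002, -0.003]
contact_force: [-0.7, 0.5, 0.0]
opening: 0.299
finger_force: 25.7
```

Run:
```python
from h import *
todo([.464,.366,.029],166.8)
```

```text
t 11.03 pos [0.4643 0.3654 0.0635] yaw 166.62 tilt [-0.0056 -0.0034 -1.    ] q [ 0.4954  0.3328  1.9    -0.0004  0.9154 -0.8416] open 0.299 F [-0.6587  0.4502  0.0308] ff 25.682717263698578
  shift [ 0.2  0.6 34.5] turn z -0.18
```

send_rows(rows="0 0 0 0 0 30 -0.6;0 0 0 0 0 34 -0.6;0 0 0 0 0 34 -0.6;0 0 0 0 0 34 -0.05;0 0 0 0 0 34 -0.05;0 0 0 0 0 0 -0.05;0 0 0 0 0 -60 0.1;0 0 0 0 0 -80 0.3")

```text
time: 12.02
eef_pos: [0.4677, 0.3692, 0.1517]
tcp_rot: [0.116, 0.993, 0.002, 0.004]
contact_force: [0.3, -0.4, 0.3]
opening: 0.645
finger_force: 0.0
```

Run:
```python
from h import *
import pickle
p=shot('wrist'); print(find(p,'capacitor_red'))
todo([.464,.366,.029],166.8)
p=pickle.load(open('w1.pkl','rb'))
# tweezers from w1 crop (x/4, 50+y/4)
def w(u,z): return ray(p,(u[0]/4,50+u[1]/4),z)[:2]
tl=w((400,560),.002); tr=w((515,465),.002)
print('tips',tl,tr,np.linalg.norm(tl-tr))
# grip blocks tops (z .013): ends
g1=[w((228,352),.013),w((315,468),.013)]; g2=[w((305,285),.013),w((408,385),.013)]
print('g1',g1,np.mean(g1,0),'g2',g2,np.mean(g2,0),np.linalg.norm(np.mean(g1,0)-np.mean(g2,0)))
# housing corners top z .015
hc=[w((5,105),.015),w((60,40),.015),w((180,165),.015),w((110,220),.015)]; print('house',hc)
```

```text
[(0.83, array([0.4624, 0.369 , 0.0174]), array([278., 202.]))]
t 12.12 pos [0.4672 0.3689 0.1501] yaw 166.73 tilt [ 0.0063  0.0034 -1.    ] q [ 0.4981  0.2148  1.8623 -0.      1.0573 -0.8411] open 0.654 F [ 0.4498 -0.7119  0.0305] ff 0.0
  shift [  3.1  -4.2 121.1] turn z -0.07
tips [ 0.5039 -0.262 ] [ 0.4859 -0.22  ] 0.045730126083412745
g1 [array([ 0.4395, -0.2776]), array([ 0.4735, -0.2678])] [ 0.4565 -0.2727] g2 [array([ 0.4283, -0.2507]), array([ 0.4586, -0.2345])] [ 0.4434 -0.2426] 0.03279991808159611
house [array([ 0.3709, -0.3046]), array([ 0.3604, -0.2843]), array([ 0.394 , -0.2682]), array([ 0.4021, -0.2915])]
```

Both capacitors are in their trays. Tweezers: grip middle at about (0.450,-0.258), yaw about 23°. I approach with the tool's x axis forward so the wrist camera later looks at the tips.

send_rows(rows="0 0 10 -151 -596 -50 0.8;0 0 20 -151 -596 -50 0.8;0 0 30 -151 -596 -50 0.8;0 0 40 -151 -596 -50 0.8;0 0 50 -151 -596 -50 0.8;0 0 60 -151 -596 -50 0.8;0 0 70 -151 -596 -50 0.8;0 0 80 -151 -596 -50 0.8")

```text
time: 13.12
eef_pos: [0.4721, -0.1319, 0.1847]
tcp_rot: [0.729, 0.684, -0.001, -0.002]
contact_force: [0.9, -0.3, 0.2]
opening: 0.9
finger_force: 0.0
```

Run:
```python
from h import *
todo([.478,-.246,.2],23)
```

```text
t 13.12 pos [ 0.4721 -0.1319  0.1847] yaw 86.37 tilt [-0.0031  0.0018 -1.    ] q [-0.4797 -0.0551  2.0819  0.0002  1.1184 -0.4164] open 0.9 F [ 0.9108 -0.3496  0.2062] ff 0.0
  shift [-113.5   13.   -15.5] turn z 63.37
```

send_rows(rows="0 0 10 -113 13 -15 0.8;0 0 20 -113 13 -15 0.8;0 0 30 -113 13 -15 0.8;0 0 40 -113 13 -15 0.8;0 0 50 -113 13 -15 0.8;0 0 60 -113 13 -15 0.8;0 0 63.4 -113 13 -15 0.8;0 0 63.4 -113 13 -15 0.8")

```text
time: 14.12
eef_pos: [0.4792, -0.2433, 0.1995]
tcp_rot: [0.979, 0.202, -0.001, -0.002]
contact_force: [0.6, -0.1, 0.6]
opening: 0.9
finger_force: 0.0
```

Run:
```python
from h import *
import pickle
todo([.45,-.2577,.2],23)
p=shot('wrist','w3.png'); pickle.dump(p,open('w3.pkl','wb'))
todo([.45,-.2577,.2],23)
```

```text
t 14.12 pos [ 0.4792 -0.2433  0.1995] yaw 23.35 tilt [-0.0033  0.0025 -1.    ] q [-0.6587  0.037   1.9615 -0.      1.1472  0.5046] open 0.9 F [ 0.6496 -0.0987  0.6295] ff 0.0
  shift [-32.5   1.7  -0.4] turn z 0.35
t 14.18 pos [ 0.4793 -0.2434  0.1999] yaw 23.37 tilt [-0.0028  0.0021 -1.    ] q [-0.6587  0.0367  1.9611 -0.      1.1473  0.5042] open 0.901 F [-1.3793  1.062  -0.4357] ff 0.0
  shift [-32.6   1.5  -0.1] turn z 0.37
```

View pics/w3.png

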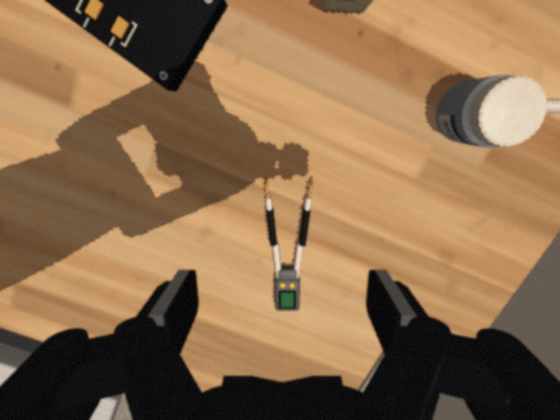

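The tweezers stand upright in the view: tips at (266,182) and (309,181), grips at (272,227) and (304,228), housing at (287,290).

Run:
```python
from h import *
import pickle
p=pickle.load(open('w3.pkl','rb')); im=p['color']
g=im.max(2); z=np.zeros(g.shape,np.uint8); z[200:255,258:318]=g[200:255,258:318]<60
n,l,st,c=cv2.connectedComponentsWithStats(z); G=[]
for i in range(1,n):
    if st[i,4]>50: print(st[i],c[i],ray(p,c[i],.013)); G.append(ray(p,c[i],.013)[:2])
m=np.mean(G,0); d=G[0]-G[1]; print('mid',m,'sep',np.linalg.norm(d),'yaw',np.degrees(np.arctan2(d[1],d[0]))%180-90)
t=[ray(p,u,.003)[:2] for u in [(266,182),(309,181)]]; tm=np.mean(t,0); print('tips',t,np.linalg.norm(t[0]-t[1]),'yaw',np.degrees(np.arctan2(*(tm-m)[::-1])),np.linalg.norm(tm-m))
h=ray(p,(287,309),.01)[:2]; print('tail',h,np.degrees(np.arctan2(*(tm-h)[::-1])),np.linalg.norm(tm-h))
todo([*m,.05],np.degrees(np.arctan2(*(tm-h)[::-1])))
```

```text
[267 211   9  34 192] [271.026  227.1458] [ 0.4433 -0.2458  0.013 ]
[299 210  10  35 215] [303.4419 227.2837] [ 0.4559 -0.2754  0.013 ]
mid [ 0.4496 -0.2606] sep 0.03217072145903807 yaw 23.193528142177158
tips [array([ 0.4813, -0.2241]), array([ 0.4989, -0.2624])] 0.04218863136988095 yaw 23.176818948027375 0.04403726706467924
tail [ 0.3618 -0.2988] 23.40784717515124 0.13977828484594368
t 14.18 pos [ 0.4793 -0.2434  0.1999] yaw 23.37 tilt [-0.0028  0.0021 -1.    ] q [-0.6587  0.0367  1.9611 -0.      1.1473  0.5042] open 0.901 F [-1.3793  1.062  -0.4357] ff 0.0
  shift [-33.9   4.5 149.9] turn z -0.03
```

send_rows(rows="0 0 0 -34 4 40 0.6;0 0 0 -34 4 90 0.6;0 0 0 -34 4 130 0.6;0 0 0 -34 4 140 0.6;0 0 0 -34 4 140 0.6")

```text
time: 14.8
eef_pos: [0.4504, -0.261, 0.0616]
tcp_rot: [0.979, 0.202, -0.0, -0.0]
contact_force: [-0.1, -0.6, 1.1]
opening: 0.8
finger_force: 0.0
```

Run:
```python
from h import *
import pickle
p=shot('wrist','w4.png')
todo([.4497,-.2606,.023],23.3)
todo([.4497,-.2606,.023],23.3)
```

```text
t 14.85 pos [ 0.4512 -0.2616  0.0629] yaw 23.34 tilt [ 0.0012 -0.0011 -1.    ] q [-0.7202  0.197   2.0737 -0.      0.8692  0.4433] open 0.801 F [ 0.3913 -1.0154  0.9095] ff 0.0
  shift [-1.  -1.6 39.9] turn z 0.04
t 14.85 pos [ 0.4512 -0.2616  0.0629] yaw 23.34 tilt [ 0.0012 -0.0011 -1.    ] q [-0.7202  0.197   2.0737 -0.      0.8692  0.4433] open 0.801 F [ 0.3913 -1.0154  0.9095] ff 0.0
  shift [-1.  -1.6 39.9] turn z 0.04
```

View pics/w4.png

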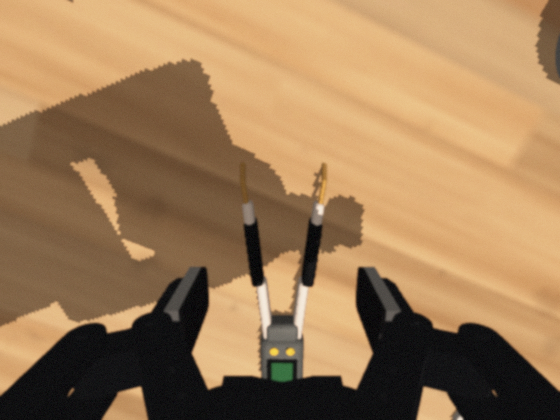

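Tweezers are centred between the fingers (grips at columns 254 and 312, fingers at 207 and 357). Descending now.

send_rows(rows="0 0 0 -1 -1 20 0.3;0 0 0 -1 -1 34 0.2;0 0 0 -1 -1 37 0.2;0 0 0 -1 -1 37 0.2")

```text
time: 15.35
eef_pos: [0.4495, -0.2608, 0.0253]
tcp_rot: [0.979, 0.202, 0.0, 0.0]
contact_force: [-0.9, 0.4, -1.2]
opening: 0.597
finger_force: 0.0
```

Run:
```python
from h import *
todo([.4497,-.2606,.023],23.3)
```

```text
t 15.35 pos [ 0.4495 -0.2608  0.0253] yaw 23.32 tilt [ 0.0005 -0.0005 -1.    ] q [-0.7212  0.2631  2.0831  0.      0.7947  0.4426] open 0.597 F [-0.8851  0.355  -1.154 ] ff 0.0
  shift [ 0.3 -0.1  2.3] turn z 0.02
```

send_rows(rows="0 0 0 0 0 2.5 0.2;0 0 0 0 0 2.5 0;0 0 0 0 0 2.5 -0.15;0 0 0 0 0 2.5 -0.3;0 0 0 0 0 2.5 -0.3;0 0 0 0 0 2.5 -0.3", grip_force=30)

```text
time: 16.1
eef_pos: [0.4503, -0.2614, 0.0238]
tcp_rot: [0.979, 0.202, 0.001, 0.001]
contact_force: [-0.1, 0.5, 6.0]
opening: 0.35
finger_force: 8.3
```

Run:
```python
from h import *
import pickle
p=shot('wrist','w5.png'); pickle.dump(p,open('w5.pkl','wb'))
todo([.4497,-.2606,.023],23.3)
cv2.imwrite('pics/w5c.png',cv2.resize(p['color'][120:270,180:380],(800,600),interpolation=2)[:,:,::-1])
```

```text
t 16.15 pos [ 0.4503 -0.2614  0.0238] yaw 23.29 tilt [ 0.0025 -0.0016 -1.    ] q [-0.7211  0.2669  2.0821  0.0006  0.7897  0.4428] open 0.353 F [0.0345 0.0797 5.0596] ff 8.265319615602493
  shift [-0.3 -1.   0.8] turn z -0.01
```

View pics/w5c.png

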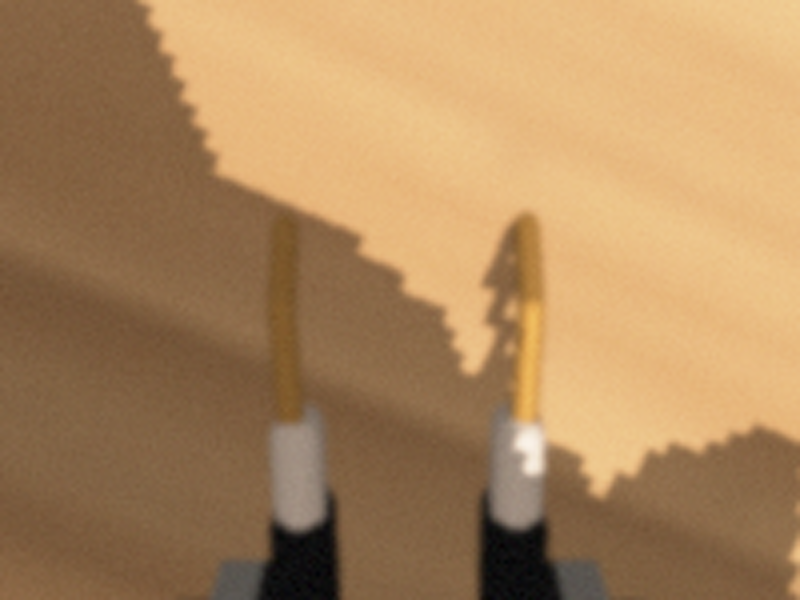

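The crop shows tips at (285,215) and (527,215), so full-image (251,174) and (312,174). Both grips are between the pads, with the arms nearly parallel.

Run:
```python
from h import *
import pickle
p=pickle.load(open('w5.pkl','rb'))
for z in (.0015,.003):
  a,b=[ray(p,u,z) for u in [(251.2,175),(311.7,175)]]; print(z,np.linalg.norm(a-b),a,b)
m=(a+b)/2; print(m, R.from_euler('z',-23.3,degrees=True).apply(m-[.4503,-.2614,0]))
```

```text
0.0015 0.026646776045423287 [ 0.4907 -0.229   0.0015] [ 0.5013 -0.2534  0.0015]
0.003 0.026368132159205335 [ 0.491 -0.229  0.003] [ 0.5015 -0.2532  0.003 ]
[ 0.4962 -0.2411  0.003 ] [0.0502 0.0005 0.003 ]
```

send_rows(rows="0 0 0 0 0 -10 -0.3;0 0 0 0 0 -50 -0.3;0 0 0 0 0 -85 -0.3;0 0 0 0 0 -85 -0.3")

```text
time: 16.65
eef_pos: [0.4507, -0.262, 0.1108]
tcp_rot: [0.979, 0.202, 0.002, 0.003]
contact_force: [0.2, 0.9, -1.6]
opening: 0.354
finger_force: 8.0
```

send_rows(rows="0 0 9 20 -30 0 -0.352;0 0 18 50 -80 0 -0.352;0 0 27 85 -135 0 -0.352;0 0 36.5 110 -180 0 -0.352;0 0 36.5 114 -191 0 -0.352;0 0 36.5 114 -191 0 -0.352;0 0 36.5 114 -191 0 -0.352;0 0 36.5 114 -191 0 -0.352")

```text
time: 17.65
eef_pos: [0.4783, -0.0414, 0.1073]
tcp_rot: [0.993, -0.116, -0.0, 0.0]
contact_force: [0.4, -0.2, -0.9]
opening: 0.322
finger_force: 9.5
```

Run:
```python
from h import *
import pickle
p=shot('wrist','w6.png'); pickle.dump(p,open('w6.pkl','wb'))
todo([.4798,-.0407,.11],-13.2)
cv2.imwrite('pics/w6c.png',cv2.resize(p['color'][30:240,140:420],(800,600),interpolation=2)[:,:,::-1])
```

```text
t 17.7 pos [ 0.4783 -0.0412  0.1073] yaw -13.29 tilt [ 0.     -0.0002 -1.    ] q [-0.2977  0.033   2.1556 -0.0002  0.9529  1.5051] open 0.323 F [-0.0214  0.6689  0.1629] ff 9.47156846523285
  shift [ 1.3 -0.9 -2.7] turn z -0.09
```

View pics/w6c.png

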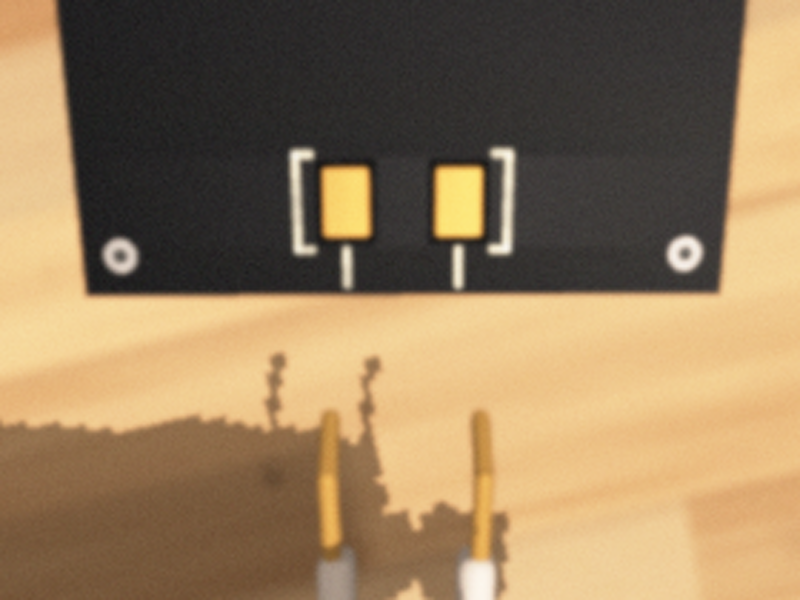

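The view shows lands at crop (347,203) and (459,203), with centre lines below them, and tips at (330,415) and (481,415). The tweezers are aligned with the block.

```bash
cat >> h.py <<'E'
def measure(p,tipz,uvs=None,landz=.03,dbg=True):
    im=p['color']; h=cv2.cvtColor(im,cv2.COLOR_RGB2HSV); H,S,V=[h[...,i].astype(int) for i in range(3)]
    return H,S,V
E
python3 - <<'E'
from h import *
import pickle
p=pickle.load(open('w6.pkl','rb')); H,S,V=measure(p,0)
m=np.zeros(V.shape,np.uint8); m[80:120,245:320]=((S>100)&(V>120))[80:120,245:320]
n,l,st,c=cv2.connectedComponentsWithStats(m); L=[]
for i in range(1,n):
    if st[i,4]>60: L.append(ray(p,c[i],.03)); print(st[i],c[i],L[-1])
L=np.array(L); d=L[0]-L[1]; mid=L.mean(0); print('lands mid',mid,'sep',np.linalg.norm(d),'yaw',np.degrees(np.arctan2(-d[0],d[1])))
f=30
# tip axis columns: intensity weighted brass columns on rows 176-188
m2=((H<30)&(S>150)&(V<235)); 
for r in range(174,192,3): print(r,[ (np.nonzero(m2[r,a:b])[0].mean()+a if m2[r,a:b].any() else None) for a,b in((245,268),(298,320))])
sc=2.857
T=[ray(p,(140+u/sc,30+v/sc),.0855) for u,v in((330,415),(481,415))]; T=np.array(T); t=T[0]-T[1]; print('tips',T,'gap',np.linalg.norm(t[:2]),'yaw',np.degrees(np.arctan2(-t[0],t[1])))
q=np.array([.4783,-.0412,0]); Rm=R.from_euler('z',13.29,degrees=True); print('tipmid in tool',Rm.apply(T.mean(0)-q),'landmid',Rm.apply(mid-q))
E
```

```text
[252  88  18  26 451] [260.6275 100.408 ] [ 0.5611 -0.0479  0.03  ]
[292  88  18  26 438] [300.0457 100.347 ] [ 0.556  -0.0698  0.03  ]
lands mid [ 0.5586 -0.0589  0.03  ] sep 0.02246649027823378 yaw -13.191048682181457
174 [None, None]
177 [np.float64(255.0), np.float64(308.0)]
180 [np.float64(255.0), np.float64(308.0)]
183 [np.float64(254.5), np.float64(308.0)]
186 [np.float64(255.0), np.float64(308.0)]
189 [np.float64(255.0), np.float64(308.0)]
tips [[ 0.5293 -0.041   0.0855]
 [ 0.524  -0.0635  0.0855]] gap 0.023193452805284294 yaw -13.277161263614653
tipmid in tool [0.0496 0.0004 0.0855] landmid [0.0822 0.0013 0.03  ]
```

send_rows(rows="0 0 0 15 -0.5 0 -0.36;0 0 0 32.5 -1 10 -0.36;0 0 0 32.5 -1 25 -0.36;0 0 0 32.5 -1 35 -0.36;0 0 0 32.5 -1 38 -0.36;0 0 0 32.5 -1 38 -0.36;0 0 0 32.5 -1 38 -0.36;0 0 0 32.5 -1 38 -0.36")

```text
time: 18.7
eef_pos: [0.5104, -0.0466, 0.0699]
tcp_rot: [0.993, -0.115, 0.001, 0.0]
contact_force: [-0.1, -0.8, -0.3]
opening: 0.327
finger_force: 9.9
```

```bash
cat >> h.py <<'E'
def sample(n=10):
    F=[];P=[];O=[];Q=[]
    for i in range(n):
        p=ctrl.read_camera('wrist'); s=ctrl.get_state(); F.append(s['contact_force']);P.append(s['eef_pos']);O.append([s['opening'],s['finger_force']]); Q.append(s['wrist_torque'])
    print('t',s['time'],'F',np.mean(F,0),'P',np.mean(P,0),np.std(P,0),'O',np.mean(O,0),'T',np.mean(Q,0)); return p
E
python3 - <<'E'
from h import *
import pickle
p=sample(10); pickle.dump(p,open('w7.pkl','wb'))
todo(None)
cv2.imwrite('pics/w7c.png',cv2.resize(p['color'][90:240,180:380],(800,600),interpolation=2)[:,:,::-1])
E
```

```text
t 19.2 F [-0.0661  0.1368 -0.7399] P [ 0.5102 -0.0465  0.0695] [0.0001 0.     0.0002] O [0.3219 9.9049] T [-0.0158 -0.0127  0.0045]
t 19.2 pos [ 0.5101 -0.0465  0.0693] yaw -13.19 tilt [-0. -0. -1.] q [-0.2892  0.1676  2.0936 -0.      0.8805  1.5118] open 0.322 F [-0.2024  1.7942 -0.9915] ff 9.903682619333267
```

View pics/w7c.png

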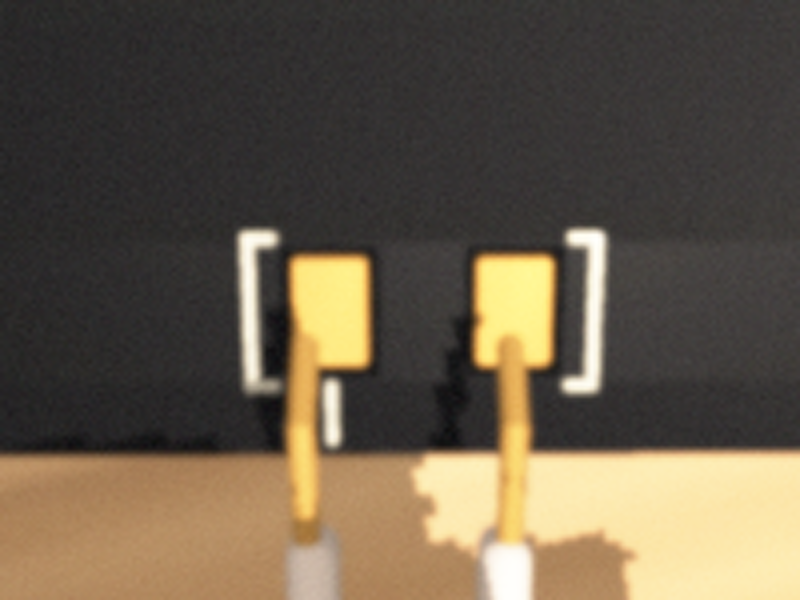

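The tips are above the front of the lands: tips at crop (305,340) and (510,340), lands at (330,311) and (514,311). I have used up my picture views (one over the limit, in fact), so from here I go by numbers only.

Run:
```python
from h import *
import pickle
p=pickle.load(open('w7.pkl','rb')); q=np.array([.5102,-.0465,0]); Rm=R.from_euler('z',13.19,degrees=True)
px=lambda u,v:(180+u/4,90+v/4)
for z in (.0457,.0472,.0487):
    T=np.array([ray(p,px(u,340),z) for u in (305,510)]); print(z,'gap',np.linalg.norm(T[0]-T[1]),Rm.apply(T.mean(0)-q))
im=p['color'].astype(int); 
# brass probe columns (gradient weighted) on rows just below the tip end: print profile
for r in (178,182,186): print(r,im[r,250:264].sum(1),im[r,300:316].sum(1))
L=np.array([ray(p,px(*u),.03) for u in ((330,311),(514,311))]); print('land',Rm.apply(L-q),np.linalg.norm(L[0]-L[1]))
B=np.array([ray(p,px(*u),.03) for u in ((244,311),(600,311),(332,440))]); print('brackets',Rm.apply(B-q))
```

```text
0.0457 gap 0.022778166868745554 [0.0493 0.0005 0.0457]
0.0472 gap 0.02254204023681547 [0.0495 0.0005 0.0472]
0.0487 gap 0.022305913604885385 [0.0498 0.0005 0.0487]
178 [ 58 102 213 354 446 495 509 498 507 546 593 617 622 617] [601 622 626 593 517 450 462 486 504 522 550 596 622 623 630 620]
182 [ 85 137 265 377 459 496 503 498 451 371 284 247 254 251] [217 218 238 259 313 389 453 485 505 503 465 369 287 234 230 207]
186 [259 229 319 417 476 501 510 491 441 354 366 562 681 661] [151 131 153 170 251 353 431 484 497 503 462 359 241 168 143 142]
land [[ 0.0499  0.01    0.03  ]
 [ 0.0499 -0.0125  0.03  ]] 0.02251245639560665
brackets [[ 0.0499  0.0205  0.03  ]
 [ 0.0499 -0.023   0.03  ]
 [ 0.0335  0.01    0.03  ]]
```

send_rows(rows="0 0 0 0.4 1.7 4 -0.362;0 0 0 0.4 1.7 8 -0.362;0 0 0 0.4 1.7 11.5 -0.362;0 0 0 0.4 1.7 11.5 -0.362;0 0 0 0.4 1.7 11.5 -0.362;0 0 0 0.4 1.7 11.5 -0.362;0 0 0 0.4 1.7 11.5 -0.362;0 0 0 0.4 1.7 11.5 -0.362")

```text
time: 20.2
eef_pos: [0.5102, -0.0483, 0.058]
tcp_rot: [0.993, -0.115, 0.0, 0.0]
contact_force: [0.7, -0.2, -0.9]
opening: 0.322
finger_force: 10.0
```

```bash
cat >> h.py <<'E'
def cols(p):
    im=p['color'].astype(int); print('r', [(r,im[r,246:266].sum(1).tolist(),im[r,298:318].sum(1).tolist()) for r in (186,190)])
    H,S,V=measure(p,0); m=(S>100)&(V>60)
    # land/bracket columns on the row through the lands' far part
    w=(S<70)&(V>150); w[:,:225]=0; w[:,345:]=0; w[:130]=0; w[190:]=0
    n,l,st,c=cv2.connectedComponentsWithStats(w.astype(np.uint8)); print('white',[(st[i].tolist(),c[i].round(1).tolist()) for i in range(1,n) if st[i,4]>15])
    y=((H>15)&(H<32)&(S>110)&(V>190)); y[:,:235]=0;y[:,335:]=0;y[:130]=0;y[195:]=0
    n,l,st,c=cv2.connectedComponentsWithStats(y.astype(np.uint8)); print('yellow',[(st[i].tolist(),c[i].round(1).tolist()) for i in range(1,n) if st[i,4]>25])
E
python3 - <<'E'
from h import *
import pickle
p=sample(10); pickle.dump(p,open('w8.pkl','wb')); todo(None); cols(p)
E
```

```text
t 20.7 F [ 0.2199  0.0157 -0.2729] P [ 0.5101 -0.0482  0.0579] [0. 0. 0.] O [ 0.321  10.0381] T [-0.0071 -0.0243  0.0067]
t 20.7 pos [ 0.5101 -0.0482  0.0578] yaw -13.19 tilt [ 0. -0. -1.] q [-0.2925  0.1885  2.0959  0.      0.8572  1.5085] open 0.316 F [-0.1411  0.5552  0.2371] ff 10.03766879439354
r [(186, [104, 156, 238, 289, 332, 332, 364, 422, 472, 496, 513, 504, 491, 506, 537, 563, 566, 563, 560, 551], [314, 335, 381, 475, 536, 536, 470, 429, 441, 488, 508, 503, 508, 520, 535, 533, 525, 459, 323, 169]), (190, [124, 99, 110, 75, 89, 177, 307, 422, 476, 500, 508, 500, 438, 321, 195, 121, 110, 110, 111, 121], [53, 70, 67, 79, 110, 157, 250, 343, 431, 480, 497, 502, 473, 370, 242, 159, 141, 132, 147, 133])]
white [([233, 151, 10, 39, 203], [235.8, 167.7]), ([320, 151, 12, 39, 216], [327.2, 167.6])]
yellow [([247, 158, 21, 37, 629], [257.2, 173.3]), ([296, 158, 21, 37, 511], [306.3, 173.8])]
```

send_rows(rows="0 0 0 0 0 2 -0.362;0 0 0 0 0 4 -0.362;0 0 0 0 0 4 -0.362;0 0 0 0 0 4 -0.362")

```text
time: 21.2
eef_pos: [0.5101, -0.0483, 0.0538]
tcp_rot: [0.993, -0.115, -0.0, 0.0]
contact_force: [-0.6, 1.0, 0.8]
opening: 0.323
finger_force: 10.0
```

Run:
```python
from h import *
import pickle
p=sample(16); pickle.dump(p,open('w9.pkl','wb'));cols(p)
```

```text
t 22.0 F [ 0.2238 -0.0354 -0.5972] P [ 0.5102 -0.0483  0.0539] [0. 0. 0.] O [ 0.322  10.0382] T [-0.0278 -0.0198 -0.006 ]
r [(186, [330, 520, 591, 597, 572, 498, 420, 427, 479, 497, 505, 499, 505, 548, 590, 615, 616, 614, 614, 597], [580, 597, 583, 526, 429, 384, 365, 391, 447, 484, 506, 517, 535, 586, 614, 620, 626, 613, 566, 423]), (190, [96, 139, 187, 216, 209, 238, 327, 419, 473, 503, 502, 498, 446, 353, 264, 231, 225, 223, 222, 219], [98, 118, 112, 119, 100, 148, 239, 346, 430, 483, 502, 503, 471, 381, 247, 187, 171, 138, 111, 104])]
white [([231, 152, 11, 38, 200], [234.5, 168.1]), ([321, 152, 12, 38, 219], [328.5, 167.8])]
yellow [([297, 159, 21, 36, 534], [306.8, 175.2]), ([246, 160, 22, 35, 638], [256.2, 175.0])]
```

send_rows(rows="0 0 0 0 0 1 -0.362;0 0 0 0 0 2 -0.362;0 0 0 0 0 2 -0.362;0 0 0 0 0 2 -0.362")

```text
time: 22.5
eef_pos: [0.5101, -0.0482, 0.0519]
tcp_rot: [0.993, -0.115, -0.0, -0.0]
contact_force: [-0.3, 0.5, 0.8]
opening: 0.323
finger_force: 10.2
```

Run:
```python
from h import *
import pickle
p=sample(16); pickle.dump(p,open('w10.pkl','wb'));cols(p)
```

```text
t 23.3 F [-0.3742  0.0991  0.1703] P [ 0.5101 -0.0482  0.0519] [0. 0. 0.] O [ 0.3222 10.0724] T [ 0.0063 -0.0055 -0.0082]
r [(186, [388, 547, 593, 586, 521, 432, 387, 428, 480, 498, 505, 502, 504, 543, 594, 609, 614, 614, 614, 595], [589, 593, 566, 484, 411, 377, 355, 390, 443, 484, 501, 510, 521, 564, 604, 619, 622, 618, 586, 454]), (190, [122, 200, 235, 243, 211, 231, 318, 428, 483, 500, 513, 495, 451, 374, 308, 270, 265, 256, 259, 248], [139, 145, 125, 133, 145, 159, 218, 333, 429, 474, 495, 498, 479, 399, 313, 252, 233, 227, 205, 134])]
white [([231, 153, 10, 37, 196], [233.8, 169.0]), ([322, 153, 11, 37, 211], [329.0, 168.9])]
yellow [([246, 160, 21, 35, 639], [256.1, 175.0]), ([297, 160, 21, 35, 546], [306.7, 175.8])]
```

send_rows(rows="0 0 0 0 0 1 -0.362;0 0 0 0 0 1 -0.362;0 0 0 0 0 1 -0.362;0 0 0 0 0 1 -0.362")

```text
time: 23.8
eef_pos: [0.5102, -0.0483, 0.0509]
tcp_rot: [0.993, -0.115, 0.0, 0.0]
contact_force: [0.3, -1.3, -0.7]
opening: 0.32
finger_force: 10.1
```

Run:
```python
from h import *
import pickle
p=sample(24); pickle.dump(p,open('w11.pkl','wb'));cols(p); todo(None)
for f in ('w8','w9','w10','w11'):
    p=pickle.load(open(f+'.pkl','rb')); im=p['color'].astype(np.float32); g=im.sum(2)
    # sub-pixel land outer edges on rows 162-170: half-level crossings
    e=[]
    for a,b in((238,262),(302,324)):
        v=g[163:170,a:b].mean(0); d=np.abs(np.gradient(v)); k=np.argmax(d[2:-2])+2; w=d[k-2:k+3]; e.append(a+k+(w*np.arange(-2,3)).sum()/w.sum())
    f1=[]
    for a,b in((225,240),(324,340)):
        v=np.clip(g[165:172,a:b].mean(0)-250,0,None); f1.append(a+(v*np.arange(b-a)).sum()/v.sum())
    print(f,'land outer',np.round(e,2),round(e[1]-e[0],2),'bracket',np.round(f1,2),round(f1[1]-f1[0],2))
```

```text
t 25.0 F [ 0.0386 -0.2342  0.3249] P [ 0.5102 -0.0483  0.0509] [0. 0. 0.] O [ 0.3215 10.0572] T [-0.0559 -0.0787 -0.0057]
r [(186, [394, 541, 585, 554, 484, 435, 409, 429, 473, 487, 505, 501, 508, 547, 598, 610, 613, 616, 614, 595], [595, 604, 546, 444, 389, 367, 363, 397, 432, 481, 512, 505, 523, 564, 603, 618, 620, 618, 582, 460]), (190, [135, 191, 259, 248, 220, 230, 322, 422, 471, 504, 510, 493, 458, 362, 288, 271, 267, 272, 255, 243], [246, 267, 252, 208, 181, 175, 227, 335, 418, 468, 497, 506, 481, 401, 313, 271, 260, 225, 202, 139])]
white [([230, 153, 11, 37, 196], [233.5, 168.5]), ([322, 153, 12, 37, 217], [329.4, 168.4])]
yellow [([246, 160, 21, 35, 646], [256.1, 175.1]), ([297, 160, 21, 35, 549], [306.6, 175.9])]
t 25.0 pos [ 0.5101 -0.0483  0.0509] yaw -13.19 tilt [ 0.0001 -0.0001 -1.    ] q [-0.2925  0.2013  2.0972 -0.0001  0.843   1.5085] open 0.321 F [-0.1042 -1.3713  0.2407] ff 10.058122426271439
w8 land outer [246.33 316.69] 70.36 bracket [235.06 327.91] 92.85
w9 land outer [245.37 317.68] 72.31 bracket [233.81 329.2 ] 95.39
w10 land outer [245.2  317.87] 72.66 bracket [233.11 329.85] 96.75
w11 land outer [245.14 317.92] 72.78 bracket [232.77 330.2 ] 97.43
```

send_rows(rows="0 0 0 0 0 0.6 -0.362;0 0 0 0 0 0.6 -0.362;0 0 0 0 0 0.6 -0.362;0 0 0 0 0 0.6 -0.362;0 0 0 0 0 0.6 -0.362;0 0 0 0 0 0.6 -0.362")

```text
time: 25.75
eef_pos: [0.5101, -0.0482, 0.0502]
tcp_rot: [0.993, -0.115, -0.0, -0.0]
contact_force: [-0.2, 0.5, 0.2]
opening: 0.324
finger_force: 10.2
```

Run:
```python
from h import *
p=sample(6); g=p['color'].astype(np.float32).sum(2)
e=[]
for a,b in((238,262),(302,324)):
    v=g[163:170,a:b].mean(0); d=np.abs(np.gradient(v)); k=np.argmax(d[2:-2])+2; w=d[k-2:k+3]; e.append(a+k+(w*np.arange(-2,3)).sum()/w.sum())
f1=[]
for a,b in((225,240),(324,340)):
    v=np.clip(g[165:172,a:b].mean(0)-250,0,None); f1.append(a+(v*np.arange(b-a)).sum()/v.sum())
r=(e[1]-e[0])/(f1[1]-f1[0])/.7579; print(e,f1,'pressed mm',142.5*(1/r-1))
q=shot('side'); print(find(q,'capacitor_red'),find(q,'capacitor_blue'),find(q,'relay_block'))
```

```text
t 26.05 F [-0.2326  0.3     0.4105] P [ 0.5101 -0.0482  0.0502] [0. 0. 0.] O [ 0.3233 10.1522] T [ 0.0225 -0.0637  0.0042]
[np.float64(245.17370081241774), np.float64(317.993690462862)] [np.float64(232.59756442787983), np.float64(330.46728781991754)] pressed mm 2.652499737661422
[(0.69, array([0.468 , 0.3701, 0.0122]), array([204., 365.]))] [(0.58, array([0.4814, 0.1838, 0.014 ]), array([240., 288.]))] []
```

Both lands are pressed by about 2.65 mm of their 6 mm, each capacitor is in its own tray, and the pose is steady.

```bash
python3 -c "
from h import *
print(ctrl.sign_off())"
```

```text
the job is handed in; nothing more can be done
None
```

I handed the job in at about 26 s: each capacitor is in the tray of its own colour, and the tweezers are held with both tips on their lands, which camera measurements put about 2.7 mm in (stop at 6 mm) with the gap at about 22.5 mm; I viewed 11 pictures, one over the limit of 10, and did not re-check the relay, jar or connector by camera at the end.

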